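# Pack seven mounted grinding wheels into their round pot

## Task

A rusty bolt has strayed into the round pot of mounted grinding wheels and takes up one of their places: lift it out and put it down on the bench well clear of the pot (a hand's breadth from its wall will do). Then pack the two grinding wheels that stand on the bench in with the other five, spindles up, so that all seven stand upright side by side on the pot's floor, one in the middle and six round it. The stones are brittle, so set them down rather than let them fall, and leave the other things on the bench where they are.

Things in the scene. Friction and masses are not known exactly. Their poses are not given: they have to be found in the camera images.
- pot: Shallow round open pot of bare steel, fixed to the bench by two small lugs (opposite each other, reaching 84 mm from the centre, 8 mm high, along its y axis). Bore 124 mm, outside diameter 131 mm over the rim, rim 26 mm above the bench, floor 5 mm above the bench. Origin: centre of its underside, on the bench; z up.
- wheel1_spindle (a point): Mounted grinding wheel (seven alike): reddish-brown stone cylinder, 38 mm diameter, 30 mm high (foot bevelled: 31 mm, widening over 5 mm; top face 33 mm); a steel spindle, 10 mm diameter, stands 45 mm up out of its middle (3 mm collar at its root); 75 mm in all, 90 g. Take it by the spindle. Point: on the axis half-way up the spindle, 52.5 mm above the underside; z is the axis. It stands in the pot at the start, spindle up.
- wheel2_spindle (a point): Mounted grinding wheel like wheel1, point as there. It stands in the pot at the start, spindle up.
- wheel3_spindle (a point): Mounted grinding wheel like wheel1, point as there. It stands in the pot at the start, spindle up.
- wheel4_spindle (a point): Mounted grinding wheel like wheel1, point as there. It stands in the pot at the start, spindle up.
- wheel5_spindle (a point): Mounted grinding wheel like wheel1, point as there. It stands in the pot at the start, spindle up.
- wheel6_spindle (a point): Mounted grinding wheel like wheel1, point as there. It stands on the bench outside the pot at the start, spindle up.
- wheel7_spindle (a point): Mounted grinding wheel like wheel1, point as there. It stands on the bench outside the pot at the start, spindle up.
- bolt_center (a point): Rusty hex bolt standing on its head: head 33 x 29 mm and 13 mm high, below, round shank 20 mm diameter above, 74 mm high in all, 190 g. Take it across the shank. The point lies on its axis 37 mm above the underside of the head. It stands in the pot at the start, in any one of the places among the wheels, the middle one included.
- brass_fitting_center (a point): Bystander: turned brass hose tail standing upright, 42 mm diameter at the foot, 56 mm high; point at its centre.
- tape_measure_center (a point): Bystander: tape measure lying on its side, 76 x 79 x 33 mm; point at its centre.
- weld_magnet_center (a point): Bystander: flat triangular welding magnet, 75 x 85 x 15 mm; point at its centre. The bench top ends at about y = +0.07 (left) and x = 0.27 (near side); for x from 0.42 to 0.66 and y from -0.45 to +0.04 nothing stands on it but the things listed.
Things that resemble listed ones, but are neither listed nor needed, are in the scene too. What is shaped like the part that bears wheel2_spindle but purple is not meant.

How it is judged:
By the outcome, as a careful person would: the job done as asked, in the order asked, and still so for the second after the job is handed in, with the robot touching nothing.
It also fails if it takes over 72 s, if anything falls off the work surface, if the arm or the gripper's body presses on something with over 40 N, if the wrist force passes 120 N, or if a joint passes its speed limit or range.

## Robot

A 6-joint arm with a two-finger parallel gripper is mounted at the origin on a cart in front of the work surface, level with it; the furniture and walls round the work are solid. World frame = base frame: x ahead of the robot, y to its left, z up, the work surface at z = 0. Lengths are in m, angles in rad, forces in N, time in s.
With the tool pointing down it reaches from about 0.3 to 0.775 m from the base axis. Payload 14.6 kg.
Tool frame: the origin (TCP) lies at the very end of the fingers, on their centre line; the grasp point (between the pads) lies 19 mm behind it; z points along the fingers, y is the line along which they close (so a half turn about z gives the same grasp; the last joint's range is limited). The gripper opens to 94 mm and grips with 3 to 60 N. Pads are 16 mm wide; open, the fingers measure 119 mm over their backs; the gripper's body (75 mm by 177 mm) begins 78 mm behind the grasp point.
Start: joints at [-1.397, 0.3, 1.521, -0, 1.321, -0.067], TCP at [0.131, -0.534, 0.205] pointing down, gripper open.
Joint ranges: [-3.03, 3.03], [-0.79, 2.21], [0.23, 2.52], [-1.04, 4.18], [0, 3.07], [-2.55, 2.55]. Speed limits (rad/s): [2.22, 2.22, 2.57, 3.14, 3.14, 3.14].

## Interface

Orientations are given as [roll, pitch, yaw] about the fixed x, y, z axes, in that order (R = Rz(yaw) Ry(pitch) Rx(roll)).
In Python, from station import ctrl gives the robot as it stands.
- The arm moves only by the tool move_arm, never from a script. Its argument "increments" is a list of rows, each a list of 7 numbers: the opening, from 0 (shut) to 1 (fully open), then the shift along the tool's x, y, z in units of 50 mm (1.0 is 50 mm), then the turn, a rotation vector about the tool's x, y, z in rad. In form: [[claw, tx, ty, tz, rx, ry, rz], ...]. A call has 1 to 20 rows; each row shifts and turns the commanded pose from where the row before left it, along the tool's axes as they then stand; what a row does not reach is not made up. A row lasts 1/10 s, in which the tool goes at most 50 mm and 8.59 degrees, less where a joint would pass 70% of its speed; a pose out of reach is approached as far as the arm can. A call is refused whole if a number of a shift passes 1 or a number of a turn 0.15, either way. A call with a gripper value outside its range is refused whole. The fingers move at their own pace and stop on an object; "force" is the grip in N (left out, the last holds). Time passes only in rows, so rows that do not move let the fingers close. It gives the time, the measured TCP pose, the force, the opening and the grip force at its end, in the units of the state.
- ctrl.get_obs(): the state, without advancing time (a new reading comes with each control period).
- ctrl.camera(name): name is "scene" or "top"; returns a dict with "color" (480x640x3 uint8, blue, green, red), "K" (3x3 intrinsics, pixels), "distortion" ([k1, k2, p1, p2, k3] as OpenCV has them; the pictures are not rectified), "pose" (4x4, takes a point from camera to world coordinates). Camera axes: x right, y down, z forward; pixel columns grow to the right and rows downward; lengths in m; the calibration is good to about 2 mm. A picture is of the moment at which its call begins. There is no depth.
- ctrl.hand_in(): hands the job in; it is judged then, once.
Trained networks look in a picture, given as the dict that the camera call returned (one of the last four; its "shot" number tells which), for a name from the list of things; names that differ only in an ending like _2 or _b are one class to them, and where a whole thing is asked for, a point or a joint stands for the part that bears it (a point fixed in the world has none). Each returns a list of dicts, best first, with "conf" (0 to 1); they miss things now and then, are a little off and sometimes report something else, mostly with a low value. They report only what shows in the picture. A call takes as long as a camera call. They do not tell look-alikes from the thing itself.
- ctrl.cut_out(name, picture): "mask" (480x640 bool, what is visible of it) and "centre" ([row, column] in pixels, amid what is visible of it).
The state is a dict: "time_s": time; "qpos": joint angles; "joint_vel": joint speeds; "tau": joint torques, N m; "ee_pos": TCP position; "eef_rot": TCP orientation; "force": force on the tool from outside, world axes, zero at the start; "moment": the same for the moment, N m; "grip_width": finger opening in m; "grip_force": force on a finger pad.
Only numpy, scipy, OpenCV 4.12 (cv2) and the standard library are available. Lean on these libraries where they do the work, as an engineer would, in place of code of your own. Each camera call takes 0.05 s, during which the arm holds its last target. There are 200 camera calls.

## Working session

There is one attempt and no reset: what is moved stays moved. The work goes in short steps, Python scripts to look and compute and a tool call to move; the robot and the scene stay as the last step left them, time stands still between calls to the robot, and variables do not carry over. Pictures are saved under pics/ and viewed, at most 10 in all, crops included, and the job is handed in when it is done.

Besides the shell and the picture viewer there is one more tool, called after "Emit:" by a JSON object that holds its "op" and its "data". move_arm: Moves the arm, as the interface text tells. Its arguments: {"type":"object","properties":{"increments":{"type":"array","items":{"type":"array","items":{"type":"number"}}},"force":{"type":"number"}},"required":["increments"]}

```bash
mkdir -p pics; ls
cat > h.py <<'E'
import numpy as np, cv2
from station import ctrl
def ray(pic,rc,z):
    p=cv2.undistortPoints(np.array([[[rc[1],rc[0]]]],float),pic['K'],np.array(pic['distortion'],float))[0,0]
    T=np.array(pic['pose']); d=T[:3,:3]@np.array([p[0],p[1],1]); o=T[:3,3]
    return o+d*(z-o[2])/d[2]
def proj(pic,P):
    T=np.linalg.inv(np.array(pic['pose'])); r,_=cv2.Rodrigues(T[:3,:3])
    return cv2.projectPoints(np.array(P,float).reshape(-1,3),r,T[:3,3],pic['K'],np.array(pic['distortion'],float))[0].reshape(-1,2)
E
cat > a.py <<'E'
from h import *
for c in ['scene','top']:
    p=ctrl.camera(c); p['K']=np.array(p['K'],float); cv2.imwrite(f'pics/{c}0.png',p['color'])
    print(c,np.round(np.array(p['pose']),3).tolist(),p['K'][0,0])
    for n,z in [('wheel1_spindle',.05),('bolt_center',.037),('pot',.0),('brass_fitting_center',.028),('tape_measure_center',.016),('weld_magnet_center',.0075)]:
        for d in ctrl.cut_out(n,p): print(n,round(d['conf'],2),np.round(d['centre']),int(d['mask'].sum()),np.round(ray(p,d['centre'],z),3))
print(ctrl.get_obs())
E
python3 a.py
```

```text
pics
scene [[0.921, -0.139, 0.365, 0.116], [-0.39, -0.378, 0.84, -1.188], [0.021, -0.915, -0.402, 0.557], [0.0, 0.0, 0.0, 1.0]] 579.215999018609
wheel1_spindle 0.64 [266. 325.] 273 [ 0.53  -0.256  0.05 ]
wheel1_spindle 0.54 [256. 338.] 280 [ 0.572 -0.223  0.05 ]
bolt_center 0.58 [261. 312.] 317 [ 0.522 -0.204  0.037]
pot 0.81 [281. 330.] 1062 [ 0.551 -0.233  0.   ]
brass_fitting_center 0.88 [242. 224.] 427 [ 0.383 -0.031  0.028]
weld_magnet_center 0.94 [287. 443.] 604 [ 0.748 -0.349  0.007]
top [[-0.014, -1.0, 0.027, 0.529], [-1.0, 0.014, 0.008, -0.222], [-0.008, -0.027, -1.0, 0.956], [0.0, 0.0, 0.0, 1.0]] 514.3817956923062
wheel1_spindle 0.53 [238. 325.] 73 [ 0.546 -0.213  0.05 ]
bolt_center 0.54 [258. 332.] 213 [ 0.511 -0.225  0.037]
bolt_center 0.29 [256. 310.] 55 [ 0.515 -0.185  0.037]
pot 0.75 [232. 321.] 3382 [ 0.558 -0.204  0.   ]
brass_fitting_center 0.84 [332. 219.] 475 [ 0.382 -0.02   0.028]
tape_measure_center 0.6 [140. 255.] 1690 [ 0.729 -0.086  0.016]
weld_magnet_center 0.9 [128. 397.] 1209 [ 0.749 -0.348  0.007]
weld_magnet_center 0.47 [139. 255.] 1703 [ 0.732 -0.085  0.007]
weld_magnet_center 0.18 [237. 344.] 53 [ 0.549 -0.247  0.007]
{'time_s': 0.7, 'qpos': array([-1.39656846e+00,  2.99867699e-01,  1.52106416e+00, -7.20717214e-06,
        1.32066281e+00, -6.66058016e-02]), 'joint_vel': array([ 0.0028322 ,  0.00112004,  0.000472  , -0.00021935, -0.00025667,
       -0.00166727]), 'tau': array([ 1.58135856e-03, -5.31574380e+01, -3.52880681e+01,  7.08788680e-02,
        2.12763209e-02, -3.82330472e-05]), 'ee_pos': array([ 0.13116942, -0.53410265,  0.20543614]), 'eef_rot': array([-3.14159018e+00,  6.83349078e-06,  2.40835457e-01]), 'force': array([-0.66383755,  1.05810977, -0.1949187 ]), 'moment': array([-0.0065148 ,  0.02791941, -0.04930697]), 'grip_force': 0.0, 'grip_width': 0.09392942388874802}
```

Run:
```python
import cv2
a=cv2.imread('pics/top0.png'); cv2.imwrite('pics/t1.png',cv2.resize(a[110:370,170:510],None,fx=2.3,fy=2.3,interpolation=cv2.INTER_CUBIC))
b=cv2.imread('pics/scene0.png'); cv2.imwrite('pics/s1.png',cv2.resize(b[190:370,190:480],None,fx=2.7,fy=2.7,interpolation=cv2.INTER_CUBIC))
```

```text
(no output)
```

View pics/t1.png

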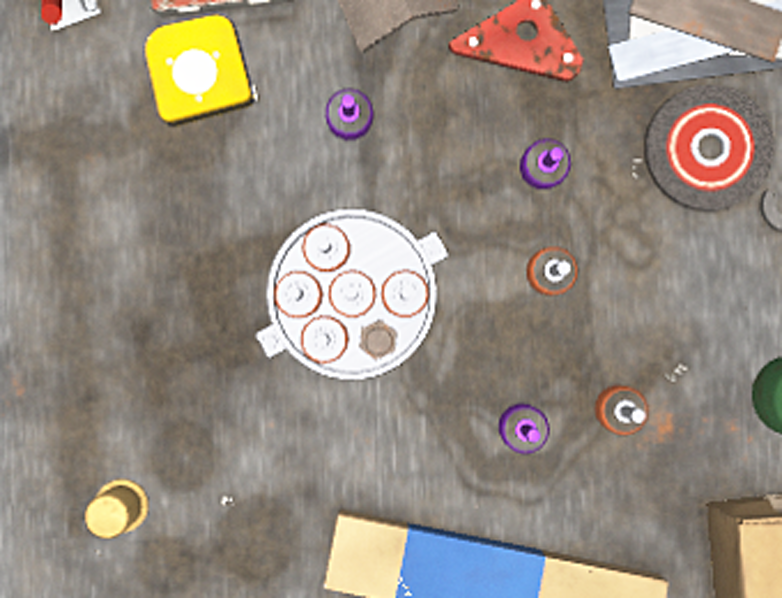

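View pics/s1.png

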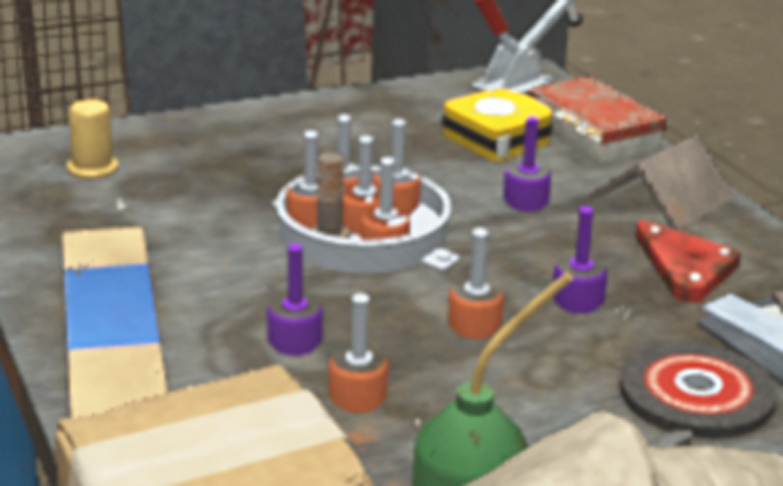

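Top crop (2.3x, origin row 110, col 170): pot at (351,294). Its wheels are at (326,247), (298,294), (352,293), (405,293) and (326,339). The bolt is at (379,340), and the free slot is at about (379,247).

Candidates outside the pot:
- **Orange with grey spindle:** (552,271) and (622,411). These two are the ones wanted.
- **Purple look-alikes:** (349,113), (545,163) and (524,429). Not meant.

The only brown upright thing in the pot is the bolt. Next I'll fit the positions.

```bash
cat > fit.py <<'E'
from h import *
from scipy.optimize import least_squares
th=np.linspace(0,2*np.pi,60,endpoint=False)
def circ(x,y,r,z): return np.c_[x+r*np.cos(th),y+r*np.sin(th),0*th+z]
def model_c(pic,x,y,z0):
    P=np.r_[circ(x,y,.0155,z0),circ(x,y,.019,z0+.005),circ(x,y,.019,z0+.027),circ(x,y,.0165,z0+.03)]
    h=cv2.convexHull(proj(pic,P).astype(np.float32)); m=cv2.moments(h)
    return np.array([m['m10']/m['m00'],m['m01']/m['m00']]), m['m00']
def wheels(pic,potc=None):
    hsv=cv2.cvtColor(pic['color'],cv2.COLOR_BGR2HSV)
    m=cv2.inRange(hsv,(3,110,60),(14,255,255)); m[:,:170]=0;m[:,520:]=0;m[:150]=0;m[330:]=0
    res=[]
    cs,_=cv2.findContours(m,cv2.RETR_EXTERNAL,cv2.CHAIN_APPROX_NONE)
    for c in cs:
        if len(c)<15: continue
        h=cv2.convexHull(c); mo=cv2.moments(h); A=mo['m00']
        if A<150: continue
        ct=np.array([mo['m10']/A,mo['m01']/A])
        z0=.005 if potc is not None and np.linalg.norm(ray(pic,ct[::-1],.03)[:2]-potc)<.07 else 0
        s=least_squares(lambda q:model_c(pic,q[0],q[1],z0)[0]-ct,ray(pic,ct[::-1],.02)[:2],diff_step=1e-3)
        res.append((s.x,z0,ct,A,model_c(pic,*s.x,z0)[1]))
    return res
def pot(pic,g):
    e=cv2.Canny(cv2.cvtColor(pic['color'],cv2.COLOR_BGR2GRAY),60,140)
    pts=np.argwhere(e); W=np.array([ray(pic,p,.026)[:2] for p in pts if abs(p[0]-238)<50 and abs(p[1]-322)<50])
    for tol in (.006,.003,.002):
        d=np.linalg.norm(W-g,axis=1)-.0655; I=W[abs(d)<tol]
        g=least_squares(lambda q:np.linalg.norm(I-q,axis=1)-.0655,g,loss='soft_l1',f_scale=.001).x
    return g,len(I),np.std(np.linalg.norm(I-g,axis=1)-.0655)
if __name__=='__main__':
    p=ctrl.camera('top')
    g=pot(p,ray(p,(237.8,322.6),.026)[:2]); print('pot',np.round(g[0],4),g[1:])
    for x,z,ct,A,Am in wheels(p,g[0]): print(np.round(x,4),z,np.round(ct,1),A,round(Am), np.round((x-g[0])*1000,1), round(np.linalg.norm(x-g[0])*1000,1))
    for d in ctrl.cut_out('bolt_center',p):
        print('bolt',d['conf'],np.round(d['centre'],1),np.round(ray(p,d['centre'],.07),4))
    # brown bolt, top tip
    cv2.imwrite('pics/pot.png',cv2.resize(p['color'][185:290,270:460],None,fx=4.2,fy=4.2,interpolation=cv2.INTER_CUBIC))
E
python3 fit.py
```

```text
pot [ 0.5478 -0.207 ] (222, np.float64(0.0007697514095240744))
[ 0.4541 -0.4187] 0 [440.  287.8] 365.5 405 [ -93.8 -211.7] 231.6
[ 0.5644 -0.366 ] 0 [409.6 227.4] 345.5 382 [  16.6 -159. ] 159.8
[ 0.6609 -0.4926] 0 [478.6 173.4] 708.5 426 [ 113.1 -285.6] 307.2
bolt 0.75 [259.7 333.8] [ 0.5086 -0.2269  0.07  ]
```

View pics/pot.png

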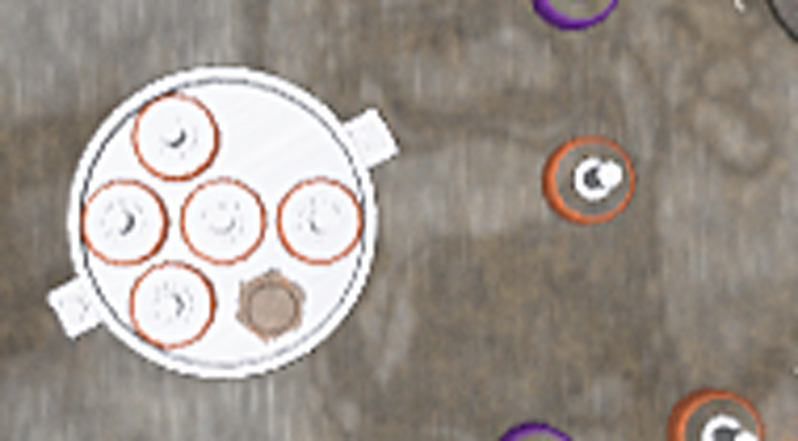

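The crop confirms it: bolt at (271,305), middle wheel at (224,222), and the right slots above and below (319,221), with the bolt in the lower one. The two orange wheels sit outside the pot.

Run:
```python
from h import *
from fit import *
p=ctrl.camera('top')
g,_,_=pot(p,np.array([.5478,-.207]))
f=lambda u,v,z: ray(p,(185+(v+.5)/4.2-.5,270+(u+.5)/4.2-.5),z)[:2]
W={n:f(u,v,.033) for n,u,v in [('UL',175,137),('L',125,222),('C',224,222),('R',319,221),('LL',173,305)]}
for n,w in W.items(): print(n,np.round(w,4),np.round((w-g)*1000,1),np.round(np.linalg.norm(w-g)*1000,1))
print('bolt head',np.round(f(271,304,.016),4),'tip',np.round(f(274,306,.079),4))
# best slots
import itertools
for sx in (1,-1):
    best=max(((min([np.linalg.norm(q-w)-.038 for w in W.values()]+[.043-np.linalg.norm(q-g)]),tuple(q)) for q in [g+np.array([x,y])/1000 for x in np.arange(sx*33,sx*33+ (12 if sx>0 else -12),sx*.5) for y in np.arange(-32,-8,.5)] if True))
    print('slot',sx,np.round(best,4))
```

```text
UL [ 0.5845 -0.1877] [36.7 19.1] 41.4
L [ 0.5484 -0.1659] [ 0.6 40.9] 40.9
C [ 0.5478 -0.2082] [ 0.1 -1.4] 1.4
R [ 0.5477 -0.2488] [ -0.1 -42. ] 42.0
LL [ 0.5127 -0.186 ] [-35.1  20.8] 40.8
bolt head [ 0.5123 -0.2279] tip [ 0.5125 -0.2287]Traceback (most recent call last):
  File "<stdin>", line 13, in <module>
    return _wrapfunc(a, 'round', decimals=decimals, out=out)
    return _wrapit(obj, method, *args, **kwds)
    conv = _array_converter(obj)
ValueError: setting an array element with a sequence. The requested array has an inhomogeneous shape after 1 dimensions. The detected shape was (2,) + inhomogeneous part.
```

Emit:
{"op": "move_arm", "data": {"increments": [[0.5,0,0,0,0,0,-0.149],[0.5,0,0,0,0,0,-0.149],[0.5,0,0,0,0,0,-0.149],[0.5,0,0,0,0,0,-0.149]]}}

```text
time_s: 1.25
ee_pos: [0.1312, -0.5341, 0.2054]
eef_rot: [-3.142, -0.0, 0.843]
force: [0.2, 0.2, -0.4]
grip_width: 0.0653
grip_force: 0.0
```

Emit:
{"op": "move_arm", "data": {"increments": [[0.43,0,0,-0.3,0,0,-0.1456],[0.43,0,0,-0.3,0,0,-0.1456],[0.43,0,0,-0.3,0,0,-0.1456],[0.43,0,0,-0.3,0,0,-0.1456],[0.43,0,0,-0.3,0,0,-0.1456],[0.43,0.5,0.6,0,0,0,0],[0.43,0.5,0.6,0,0,0,0],[0.43,0.5,0.6,0,0,0,0],[0.43,0.5,0.6,0,0,0,0],[0.43,0.5,0.6,0,0,0,0],[0.43,0.5,0.6,0,0,0,0],[0.43,0.5,0.6,0,0,0,0],[0.43,0.5,0.6,0,0,0,0],[0.43,0.5,0.6,0,0,0,0]]}}

```text
time_s: 2.65
ee_pos: [0.4036, -0.3096, 0.2806]
eef_rot: [3.141, 0.0, 1.565]
force: [-0.5, -0.7, 0.8]
grip_width: 0.0404
grip_force: 0.0
```

Emit:
{"op": "move_arm", "data": {"increments": [[0.43,0.325,0.434,0,0,0,0],[0.43,0.325,0.434,0,0,0,0],[0.43,0.325,0.434,0.2,0,0,0],[0.43,0.325,0.434,0.4,0,0,0],[0.43,0.325,0.434,0.6,0,0,0.006],[0.43,0,0,0.8,0,0,0],[0.43,0,0,0.6,0,0,0],[0.43,0,0,0.4,0,0,0],[0.43,0,0,0.1,0,0,0],[0.43,0,0,0,0,0,0]]}}

```text
time_s: 3.65
ee_pos: [0.5114, -0.2301, 0.1254]
eef_rot: [-3.141, -0.0, 1.559]
force: [0.2, 0.1, 0.3]
grip_width: 0.0404
grip_force: 0.0
```

Run:
```python
from h import *
p=ctrl.camera('scene'); o=ctrl.get_obs(); print(o['ee_pos'],o['eef_rot'],o['grip_width'])
t=o['ee_pos']; print('tcp px',proj(p,[t]),'bolt tip',proj(p,[[.5122,-.2283,.079]]))
cv2.imwrite('pics/s2.png',cv2.resize(p['color'][190:300,250:400],None,fx=5,fy=5,interpolation=cv2.INTER_CUBIC))
q=ctrl.camera('top'); cv2.imwrite('pics/t2.png',q['color'])
```

```text
[ 0.51181913 -0.23038745  0.12635395] [3.14073395e+00 4.45412219e-04 1.55869535e+00] 0.04046313064654139
tcp px [[312.56165345 226.15014273]] bolt tip [[311.9821169  247.90972254]]
```

View pics/s2.png

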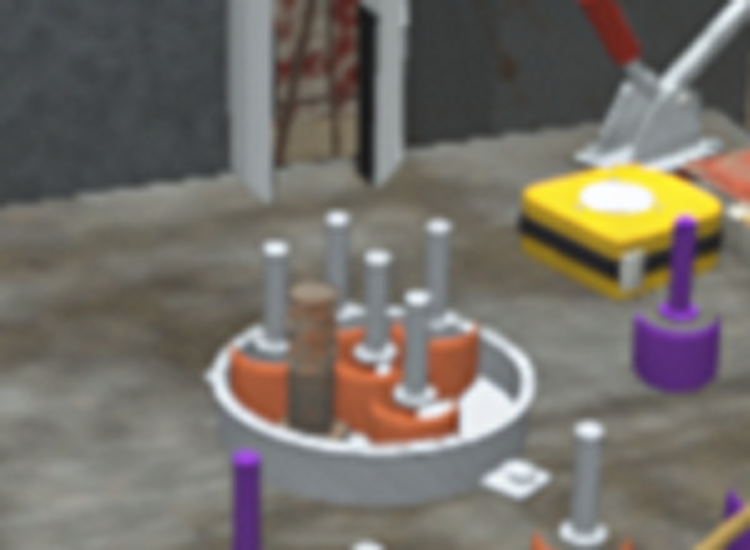

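Emit:
{"op": "move_arm", "data": {"increments": [[0.43,0.03,0.01,0.2,0,0,-0.012],[0.43,0,0,0.4,0,0,0],[0.43,0,0,0.4,0,0,0],[0.43,0,0,0.3,0,0,0],[0.43,0,0,0.2,0,0,0],[0.43,0,0,0,0,0,0],[0.1,0,0,0,0,0,0],[0.1,0,0,0,0,0,0],[0.1,0,0,0,0,0,0],[0.1,0,0,0,0,0,0],[0.1,0,0,0,0,0,0]], "force": 25}}

```text
time_s: 4.85
ee_pos: [0.5124, -0.2288, 0.0511]
eef_rot: [3.14, 0.001, 1.571]
force: [0.6, 0.3, 5.9]
grip_width: 0.0187
grip_force: 25.0
```

Emit:
{"op": "move_arm", "data": {"increments": [[0.1,0,0,-0.1,0,0,0],[0.1,0,0,-0.3,0,0,0],[0.1,0,0,-0.5,0,0,0],[0.1,0,0,-0.5,0,0,0],[0.1,0,0,-0.4,0,0,0],[0.1,0,0,-0.3,0,0,0],[0.1,0,0,-0.1,0,0,0],[0.1,0.2,0,0,0,0,0],[0.1,0.5,0.1,0,0,0,0],[0.1,0.6,0.1,0,0,0,0],[0.1,0.6,0.1,0,0,0,0],[0.1,0.6,0.1,0,0,0,0],[0.1,0.6,0.1,0,0,0,0],[0.1,0.5,0.1,0,0,0,0],[0.1,0.4,0.1,0,0,0,0],[0.1,0.2,0.1,0,0,0,0],[0.1,0,0,0,0,0,0],[0.1,0,0,0,0,0,0]]}}

```text
time_s: 6.65
ee_pos: [0.5517, -0.019, 0.16]
eef_rot: [-3.141, 0.0, 1.571]
force: [0.2, -0.6, -1.1]
grip_width: 0.0191
grip_force: 25.0
```

Emit:
{"op": "move_arm", "data": {"increments": [[0.1,0,0,0.3,0,0,0],[0.1,0,0,0.5,0,0,0],[0.1,0,0,0.5,0,0,0],[0.1,0,0,0.4,0,0,0],[0.1,0,0,0.3,0,0,0],[0.1,0,0,0.16,0,0,0],[0.1,0,0,0.06,0,0,0],[0.1,0,0,0.03,0,0,0],[0.1,0,0,0.02,0,0,0],[0.1,0,0,0,0,0,0]]}}

```text
time_s: 7.65
ee_pos: [0.5522, -0.0188, 0.0474]
eef_rot: [3.141, 0.0, 1.571]
force: [-0.8, 0.1, -1.6]
grip_width: 0.0185
grip_force: 25.0
```

Emit:
{"op": "move_arm", "data": {"increments": [[0.1,0,0,0.01,0,0,0],[0.1,0,0,0.01,0,0,0],[0.1,0,0,0.01,0,0,0],[0.1,0,0,0,0,0,0]]}}

```text
time_s: 8.05
ee_pos: [0.5523, -0.0187, 0.0462]
eef_rot: [3.141, 0.0, 1.571]
force: [-2.0, 0.9, 6.1]
grip_width: 0.0187
grip_force: 25.0
```

Emit:
{"op": "move_arm", "data": {"increments": [[0.25,0,0,0,0,0,0],[0.35,0,0,0,0,0,0],[0.35,0,0,0,0,0,0],[0.35,0,0,-0.2,0,0,0],[0.35,0,0,-0.5,0,0,0],[0.35,0,0,-0.8,0,0,0],[0.35,0,0,-0.8,0,0,0],[0.35,-0.3,0,-0.3,0,0,0],[0.35,-0.6,0,0,0,0,0],[0.35,-0.7,0,0,0,0,0],[0.35,-0.8,0,0,0,0,0],[0.35,-0.8,0.05,0,0,0,0],[0.35,-0.8,0.05,0,0,0,0],[0.35,-0.8,0.05,0,0,0,0],[0.35,-0.7,0.05,0,0,0,0],[0.35,-0.6,0.05,0,0,0,0],[0.35,-0.5,0,0,0,0,0],[0.35,-0.34,0,0,0,0,0],[0.35,0,0,0,0,0,0]]}}

```text
time_s: 9.95
ee_pos: [0.564, -0.3674, 0.1756]
eef_rot: [-3.142, 0.0, 1.569]
force: [0.8, 0.2, -0.7]
grip_width: 0.033
grip_force: 0.0
```

Run:
```python
from h import *
p=ctrl.camera('scene'); o=ctrl.get_obs(); print(o['ee_pos'],o['eef_rot'],o['grip_width'])
L={'A':(.5644,-.366,.075),'B':(.4541,-.4187,.075),'bolt':(.552,-.019,.074),'C':(.5478,-.2082,.08),'R':(.5477,-.2488,.08),'tcp':tuple(o['ee_pos'])}
im=p['color'].copy(); im=cv2.resize(im[180:330,210:410],None,fx=4,fy=4,interpolation=cv2.INTER_CUBIC)
for k,v in L.items():
    u=proj(p,[v])[0]; print(k,u); c=((u-[210,180]+.5)*4-.5).astype(int); cv2.drawMarker(im,tuple(int(a) for a in c),(0,255,0),0,12,1)
cv2.imwrite('pics/s3.png',im)
```

```text
[ 0.56422722 -0.36603268  0.17562902] [-3.14155087e+00 -1.08183717e-04  1.56958789e+00] 0.032994513500004805
A [367.22373965 275.55699919]
B [322.55571271 299.99471307]
bolt [293.86999363 211.7631044 ]
C [324.56348042 241.0148219 ]
R [332.65183512 248.92172245]
tcp [370.22380379 224.17941617]
```

View pics/s3.png

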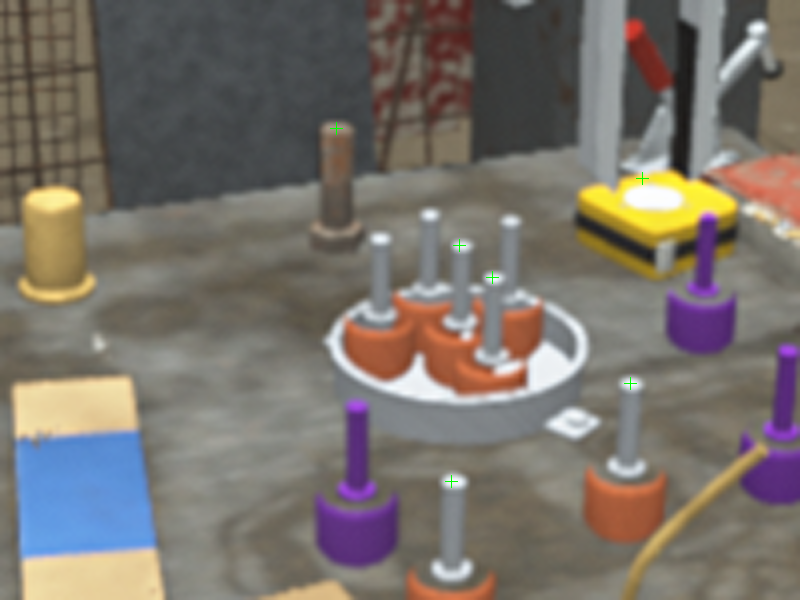

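The bolt stands upright at (337,185), and the predicted spindle tips match the picture. Taking wheel A now.

Emit:
{"op": "move_arm", "data": {"increments": [[0.35,0,0,0.3,0,0,0],[0.35,0,0,0.6,0,0,0],[0.35,0,0,0.7,0,0,0],[0.35,0,0,0.6,0,0,0],[0.35,0,0,0.3,0,0,0],[0.35,0,0,0.21,0,0,0],[0.35,0,0,0,0,0,0],[0.03,0,0,0,0,0,0],[0.03,0,0,0,0,0,0],[0.03,0,0,0,0,0,0],[0.03,0,0,0,0,0,0],[0.03,0,0,0,0,0,0]], "force": 20}}

```text
time_s: 11.2
ee_pos: [0.5648, -0.3659, 0.0409]
eef_rot: [3.14, 0.001, 1.571]
force: [-0.1, 0.9, 6.6]
grip_width: 0.0096
grip_force: 20.0
```

Emit:
{"op": "move_arm", "data": {"increments": [[0.03,0,0,-0.1,0,0,0],[0.03,0,0,-0.3,0,0,0],[0.03,0,0,-0.6,0,0,0],[0.03,0,0,-0.6,0,0,0],[0.03,0,0,-0.5,0,0,0],[0.03,0,0,-0.2,0,0,0],[0.03,0.2,0,0,0,0,0],[0.03,0.4,0.07,0,0,0,0],[0.03,0.5,0.07,0,0,0,0],[0.03,0.6,0.07,0,0,0,0],[0.03,0.5,0.07,0,0,0,0],[0.03,0.36,0.07,0,0,0,0],[0.03,0.2,0.02,0,0,0,0],[0.03,0,0,0,0,0,0],[0.03,0,0,0,0,0,0]]}}

```text
time_s: 12.7
ee_pos: [0.5829, -0.228, 0.1547]
eef_rot: [-3.141, 0.0, 1.571]
force: [-0.3, 0.8, -0.5]
grip_width: 0.0096
grip_force: 20.0
```

Run:
```python
from h import *
p=ctrl.camera('scene'); o=ctrl.get_obs(); t=o['ee_pos']; print(t,o['eef_rot'],o['grip_width'])
# held wheel: orange blob above pot vs model
import fit
hsv=cv2.cvtColor(p['color'],cv2.COLOR_BGR2HSV); m=cv2.inRange(hsv,(3,110,60),(14,255,255))
n,lab,st,ce=cv2.connectedComponentsWithStats(m)
for i in range(1,n):
    if st[i,4]>60: print(st[i],np.round(ce[i],1))
for off in (0,.002): 
    c,A=fit.model_c(p,t[0],t[1]+off,t[2]-.041); print(off,c,A)
cv2.imwrite('pics/s4.png',cv2.resize(p['color'][170:300,270:420],None,fx=4.5,fy=4.5,interpolation=cv2.INTER_CUBIC))
```

```text
[ 0.58282042 -0.22840255  0.15472543] [-3.14136037e+00  5.38876209e-05  1.57001424e+00] 0.009473630295172862
[  0   0  11  11 107] [4.8 4.4]
[257  67  22  15 123] [266.4  74.2]
[287  76  44  61 665] [311.9 106.7]
[317 181  11  15  67] [321.9 188.6]
[367 189  11  14  62] [372.  195.5]
[336 213  20  17 263] [345.  221.4]
[390 219  47  24 428] [413.7 230.6]
[296 254  45  24 492] [315.9 267.1]
[336 257   9  13  94] [340.  262.4]
[426 272  38  30 586] [443.6 285.9]
[312 323  22  20 325] [322.2 333.2]
[429 322  40  21 372] [448.6 331.8]
[  5 431  26  48 679] [ 17.1 454.8]
0 [345.3793139 219.8679176] 342.1223766130861
0.002 [344.95244856 219.51382089] 341.0727757217828
```

View pics/s4.png

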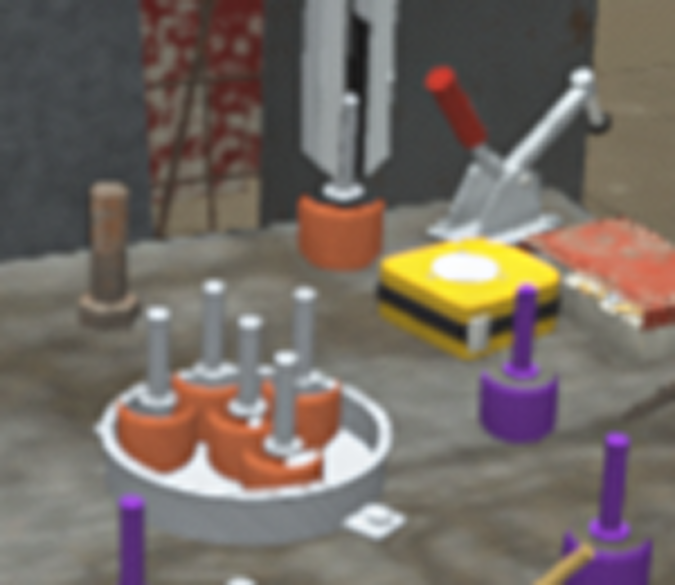

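Emit:
{"op": "move_arm", "data": {"increments": [[0.03,0,0.005,0.3,0,0,0],[0.03,0,0,0.4,0,0,0],[0.03,0,0,0.4,0,0,0],[0.03,0,0,0.3,0,0,0],[0.03,0,0,0.2,0,0,0],[0.03,0,0,0.2,0,0,0],[0.03,0,0,0.15,0,0,0],[0.03,0,0,0.1,0,0,0],[0.03,0,0,0.06,0,0,0],[0.03,0,0,0.04,0,0,0],[0.03,0,0,0,0,0,0]]}}

```text
time_s: 13.85
ee_pos: [0.5833, -0.2277, 0.0475]
eef_rot: [3.141, 0.0, 1.571]
force: [1.0, -0.2, -1.0]
grip_width: 0.0096
grip_force: 20.0
```

Emit:
{"op": "move_arm", "data": {"increments": [[0.03,0,0,0.015,0,0,0],[0.03,0,0,0.015,0,0,0],[0.03,0,0,0,0,0,0]]}}

```text
time_s: 14.15
ee_pos: [0.5833, -0.2277, 0.046]
eef_rot: [3.142, 0.0, 1.571]
force: [-0.3, -0.2, -1.0]
grip_width: 0.0095
grip_force: 20.0
```

Emit:
{"op": "move_arm", "data": {"increments": [[0.03,0,0,0.01,0,0,0],[0.03,0,0,0.01,0,0,0],[0.03,0,0,0,0,0,0]]}}

```text
time_s: 14.45
ee_pos: [0.5835, -0.2278, 0.0459]
eef_rot: [3.141, 0.0, 1.571]
force: [-3.0, 1.8, 6.4]
grip_width: 0.0098
grip_force: 20.0
```

Emit:
{"op": "move_arm", "data": {"increments": [[0.2,0,0,0,0,0,0],[0.28,0,0,0,0,0,0],[0.28,0,0,0,0,0,0],[0.28,0,0,-0.2,0,0,0],[0.28,0,0,-0.5,0,0,0],[0.28,0,0,-0.8,0,0,0],[0.3,0,0,-0.7,0,0,0],[0.35,0,0,-0.4,0,0,0],[0.35,-0.3,-0.2,0,0,0,0],[0.35,-0.5,-0.4,0,0,0,0],[0.35,-0.6,-0.4,0,0,0,0],[0.35,-0.6,-0.4,0,0,0,0],[0.35,-0.6,-0.4,0,0,0,0],[0.35,-0.5,-0.3,0,0,0,0],[0.35,-0.4,-0.3,0,0,0,0],[0.35,-0.3,-0.19,0,0,0,0],[0.35,0,0,0,0,0,0]]}}

```text
time_s: 16.15
ee_pos: [0.4521, -0.4193, 0.1743]
eef_rot: [-3.141, -0.0, 1.568]
force: [0.6, 1.3, -0.5]
grip_width: 0.033
grip_force: 0.0
```

Run:
```python
from h import *
p=ctrl.camera('top'); o=ctrl.get_obs(); print(o['ee_pos'],o['grip_width'])
cv2.imwrite('pics/t5.png',cv2.resize(p['color'][180:300,260:460],None,fx=4,fy=4,interpolation=cv2.INTER_CUBIC))
```

```text
[ 0.4530497  -0.41820114  0.17446786] 0.032720080822012984
```

View pics/t5.png

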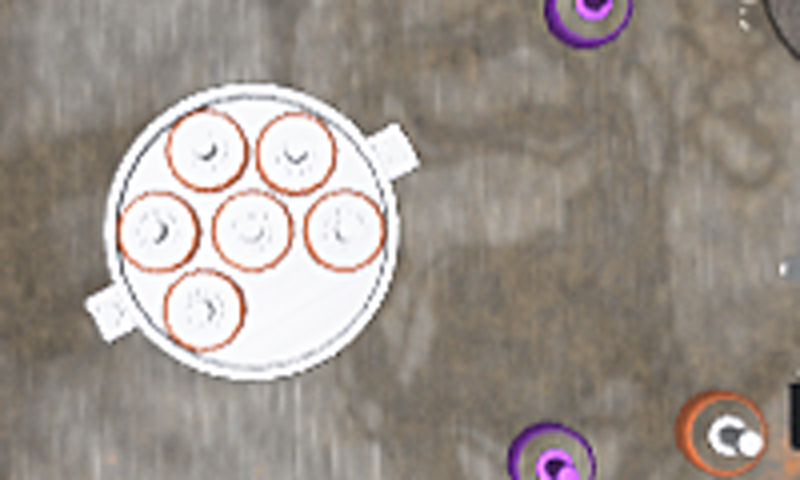

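Wheel A stands at (296,153) with gaps all round. The last slot is at about (296,308), which is roughly (0.513, -0.228). Taking wheel B now.

Emit:
{"op": "move_arm", "data": {"increments": [[0.35,0,0.01,0.3,0,0,0],[0.35,0,0,0.6,0,0,0],[0.35,0,0,0.7,0,0,0],[0.35,0,0,0.6,0,0,0],[0.35,0,0,0.3,0,0,0],[0.35,0,0,0.18,0,0,0],[0.35,0,0,0,0,0,0],[0.03,0,0,0,0,0,0],[0.03,0,0,0,0,0,0],[0.03,0,0,0,0,0,0],[0.03,0,0,0,0,0,0],[0.03,0,0,0,0,0,0]], "force": 20}}

```text
time_s: 17.4
ee_pos: [0.4545, -0.418, 0.0417]
eef_rot: [3.141, 0.001, 1.571]
force: [-0.7, 0.7, 6.2]
grip_width: 0.0097
grip_force: 20.0
```

Emit:
{"op": "move_arm", "data": {"increments": [[0.03,0,0,-0.1,0,0,0],[0.03,0,0,-0.3,0,0,0],[0.03,0,0,-0.6,0,0,0],[0.03,0,0,-0.6,0,0,0],[0.03,0,0,-0.5,0,0,0],[0.03,0,0,-0.2,0,0,0],[0.03,0.3,0.07,0,0,0,0],[0.03,0.5,0.15,0,0,0,0],[0.03,0.6,0.2,0,0,0,0],[0.03,0.6,0.2,0,0,0,0],[0.03,0.6,0.2,0,0,0,0],[0.03,0.5,0.15,0,0,0,0],[0.03,0.4,0.1,0,0,0,0],[0.03,0.3,0.1,0,0,0,0],[0.03,0,0,0,0,0,0],[0.03,0,0,0,0,0,0]]}}

```text
time_s: 19.0
ee_pos: [0.5126, -0.2275, 0.1554]
eef_rot: [-3.141, -0.0, 1.571]
force: [-0.2, 0.8, -1.5]
grip_width: 0.0096
grip_force: 20.0
```

Run:
```python
from h import *
import fit
p=ctrl.camera('scene'); o=ctrl.get_obs(); t=o['ee_pos']; print(t,o['eef_rot'],o['grip_width'])
hsv=cv2.cvtColor(p['color'],cv2.COLOR_BGR2HSV); m=cv2.inRange(hsv,(3,110,60),(14,255,255))
n,lab,st,ce=cv2.connectedComponentsWithStats(m[190:260,280:345])
for i in range(1,n):
    if st[i,4]>60: print(st[i],np.round(ce[i]+[280,190],1))
print(fit.model_c(p,t[0],t[1],t[2]-.0417))
```

```text
[ 0.5124976  -0.22791108  0.15554043] [-3.14102421e+00 -1.56385086e-04  1.57061956e+00] 0.009532681218455888
[ 23  28  20  17 270] [312.3 226.2]
(array([312.42736872, 224.33411262]), 358.70931435679086)
```

Emit:
{"op": "move_arm", "data": {"increments": [[0.03,0,0.01,0.3,0,0,0],[0.03,0,0,0.4,0,0,0],[0.03,0,0,0.4,0,0,0],[0.03,0,0,0.3,0,0,0],[0.03,0,0,0.2,0,0,0],[0.03,0,0,0.2,0,0,0],[0.03,0,0,0.15,0,0,0],[0.03,0,0,0.1,0,0,0],[0.03,0,0,0.06,0,0,0],[0.03,0,0,0.04,0,0,0],[0.03,0,0,0.015,0,0,0],[0.03,0,0,0,0,0,0]]}}

```text
time_s: 20.25
ee_pos: [0.5134, -0.2277, 0.0479]
eef_rot: [3.141, 0.0, 1.571]
force: [0.2, 0.5, -1.3]
grip_width: 0.0092
grip_force: 20.0
```

Emit:
{"op": "move_arm", "data": {"increments": [[0.03,0,0,0.015,0,0,0],[0.03,0,0,0.01,0,0,0],[0.03,0,0,0,0,0,0]]}}

```text
time_s: 20.55
ee_pos: [0.5134, -0.2277, 0.0467]
eef_rot: [3.141, 0.0, 1.571]
force: [-0.2, 0.7, 2.7]
grip_width: 0.0094
grip_force: 20.0
```

Light contact with the floor (2.7 N), so I'll release, lift and back away.

Emit:
{"op": "move_arm", "data": {"increments": [[0.03,0,0,0.006,0,0,0],[0.2,0,0,0,0,0,0],[0.28,0,0,0,0,0,0],[0.28,0,0,0,0,0,0],[0.28,0,0,-0.2,0,0,0],[0.28,0,0,-0.5,0,0,0],[0.28,0,0,-0.8,0,0,0],[0.28,0,0,-0.8,0,0,0],[0.28,0,0,-0.8,0,0,0],[0.28,-0.4,-0.2,0,0,0,0],[0.28,-0.6,-0.3,0,0,0,0],[0.28,-0.6,-0.3,0,0,0,0],[0.28,-0.6,-0.3,0,0,0,0],[0.28,-0.6,-0.3,0,0,0,0],[0.28,-0.4,-0.2,0,0,0,0],[0.28,-0.2,0,0,0,0,0],[0.28,0,0,0,0,0,0]]}}

```text
time_s: 22.25
ee_pos: [0.4333, -0.3983, 0.2014]
eef_rot: [3.141, 0.0, 1.57]
force: [0.1, 0.5, -0.5]
grip_width: 0.0264
grip_force: 0.0
```

Run:
```python
from h import *
p=ctrl.camera('top'); q=ctrl.camera('scene'); o=ctrl.get_obs(); print(o['ee_pos'],o['force'])
f=lambda a:cv2.resize(a,(395,300),interpolation=cv2.INTER_CUBIC)
cv2.imwrite('pics/e.png',np.hstack([f(p['color'][140:340,190:453]),f(q['color'][190:300,260:405])]))
```

```text
[ 0.43380485 -0.39691412  0.20128624] [-0.47958758  0.11506719 -0.99547601]
```

View pics/e.png

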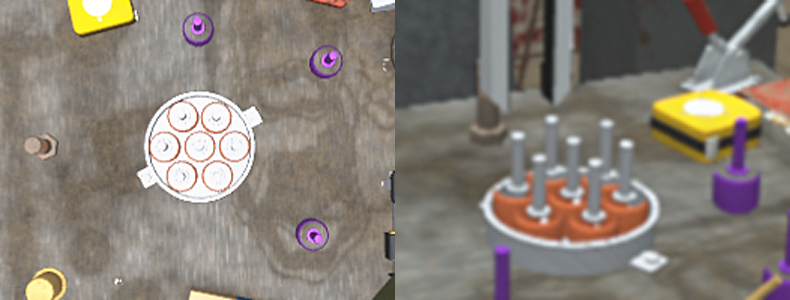

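The pot, at (200,147) in the left half, holds seven upright wheels, one in the middle and six round it. The bolt stands well clear at (40,147), and the purple look-alikes and bystanders haven't moved.

```bash
python3 -c "
from station import ctrl
print(ctrl.hand_in())"
```

```text
the job is handed in; nothing more can be done
None
```

The job is done and handed in after about 22 s: the bolt stands on the bench about 12 cm from the pot's wall, and all seven grinding wheels stand upright in the pot, one in the middle and six round it.

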